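# Roll the medium bottle up the apron onto the bottle roller

## Robot

A 6-joint arm with a two-finger parallel gripper is mounted at the origin on the work surface. World frame = base frame: x ahead of the robot, y to its left, z up, the work surface at z = 0. Lengths are in m, angles in rad, forces in N, time in s.
With the tool pointing down it reaches from about 0.375 to 0.9 m from the base axis. Payload 3.1 kg.
Tool frame: the origin (TCP) lies between the finger pads; the fingertips stand manip.nose_length ahead of it and the grasp point (between the pads) lies 5 mm behind it (manip.nose_length is the distance from the TCP to the fingertips, in m); z points along the fingers, y is the line along which they close (so a half turn about z gives the same grasp; the last joint's range is limited). The gripper opens to 85 mm and grips with 20 to 120 N. Pads are 22 mm wide; open, the fingers measure 114 mm over their backs; the gripper's body (76 mm by 85 mm) begins 54 mm behind the grasp point. The pads swing forward as they close: fully open they stand 13 mm farther back than shut.
Start: joints at [-1.452, 0.527, 1.433, -0, 1.181, -0.178], TCP at [0.183, -0.598, 0.209] pointing down, gripper open.
Joint ranges: [-3.08, 3.08], [-0.75, 2.2], [0.22, 2.44], [-1.43, 4.57], [0, 2.65], [-2.85, 2.85]. Speed limits (rad/s): [2.79, 2.79, 3.14, 3.14, 3.14, 3.14].

## Interface

Orientations are given as a unit quaternion [x, y, z, w].
In Python, from station import monitor, eyes, job, manip gives the robot as it stands.
- The arm moves only by the shell command python3 -m pendant 'ROWS' [FORCE]. ROWS is JSON, a list that holds one entry, the list of rows, each a list of 7 numbers: the shift along the tool's x, y, z as a fraction of full scale, then the turn, a rotation vector about the tool's x, y, z as a fraction of full scale, then the opening, from 0 (shut) to 1 (fully open). A call has 1 to 20 rows; each row shifts and turns the commanded pose from where the row before left it, along the tool's axes as they then stand; what a row does not reach is not made up. Full scale, the value 1, is 800 mm for a shift and 0.12 rad for a turn. A row lasts 1/10 s, in which the tool goes at most 50 mm and 8.59 degrees, less where a joint would pass 70% of its speed; a pose out of reach is approached as far as the arm can. A call with a number of a shift or a turn outside -1 to 1 is refused whole. A call with a gripper value outside its range is refused whole. The fingers move at their own pace and stop on an object; FORCE is the grip in N (left out, the last holds). Time passes only in rows, so rows that do not move let the fingers close. It gives the time, the measured TCP pose, the force, the opening and the grip force at its end, in the units of the state.
- monitor.sense(): the state, without advancing time (a new reading comes with each control period).
- eyes.snapshot(name): name is "scene" or "top" or "wrist"; returns a dict with "pixels" (480x640x3 uint8, red, green, blue), "depth" (480x640 float32, m along the optical axis (not along the pixel's ray), 0 where there is no reading), "intrinsics" (3x3 intrinsics, pixels), "eye" and "attitude" of the camera in the world. Camera axes: x right, y down, z forward; pixel columns grow to the right and rows downward; lengths in m; the calibration is good to about 2 mm. A picture is of the moment at which its call begins.
- job.sign_off(): hands the job in; it is judged then, once.
The state is a dict: "t": time; "q": joint angles; "qd": joint speeds; "tau": joint torques, N m; "tcp_pos": TCP position; "tool_rot": TCP orientation; "force": force on the tool from outside, world axes, zero at the start; "ft_torque": the same for the moment, N m; "finger_gap": opening from 0.0 (shut) to 1.0 (fully open); "gripper_force": force on a finger pad.
Only numpy, scipy, OpenCV 4.12 (cv2) and the standard library are available. Lean on these libraries where they do the work, as an engineer would, in place of code of your own. Each camera call takes 0.05 s, during which the arm holds its last target. There are 200 camera calls.

## Task

The capped bottle lying on the bench is to be mixed on the bottle roller. Without picking it up, push it gently with the fingertips up the sloped steel apron and over the front roller, as far as the stop bar, so that it settles lengthwise on both rollers; keep it under control all the way and never let it roll back down the slope. Leave the other things on the bench where they are.

Things in the scene. Friction and masses are not known exactly. Their poses are not given: they have to be found in the camera images.
- bottle: Capped amber bottle lying on the bench before the apron, smooth glass (friction about 0.35), rolls freely, about 0.26 kg (varies). Straight body 54 mm in diameter, 92 mm long; then 33 mm white cap at its own +y end; 123 mm over all. Origin on its axis, mid straight body, 27 mm above what it lies on. y = its axis: straight body from y -46 to +46 mm, cap ends at y +77 mm; x and z turn as it rolls.
- roller_unit: Bench-top bottle roller, switched off, fixed. Origin on the bench (z = 0) midway between its two rollers; x points up the apron and across the rollers, y along the rollers, z up. Rubber rollers 25 mm in diameter, 246 mm long, at x -22 and +22 mm, tops 28.5 mm above the bench; they turn stiffly. White end cheek at y -126 to -138 mm, x -45 to +55 mm, 58 mm high.
- apron: Sloped sheet-steel apron of the roller unit, fixed. Origin: middle of its foot edge, flush with the bench (no step), at x -175 mm in roller_unit's frame. x runs up the slope, z normal to the sheet. 140 mm long, 240 mm wide, 9.9 degrees; top edge at x -37 mm, z 24 mm of roller_unit. 8 mm side flanges. A bottle let go on it rolls back.
- front_roller_top (a point): Top of the front roller at mid length (x -22, z 28.5 mm in roller_unit's frame); axes as roller_unit. The bottle's axis is 55.5 mm above the bench when it crosses this crest, then it drops 7 mm onto both rollers.
- seat (a point): Where the bottle's axis lies when it rests on both rollers: midway between them, 49 mm above the bench; axes as roller_unit, the bottle lies along y. The bottle is then about 4 mm short of the stop bar.
- stop_bar (a point): Middle of the fixed steel stop bar, a 10 mm round bar along y above the rear roller, centred 36 mm beyond the seat (+x) and 48.5 mm above the bench; axes as roller_unit.
- drive_housing_top (a point): Centre of the top of the white drive housing at the rollers' +y end: 110 mm along x, 70 mm along y (roller_unit y +126 to +196 mm), 74 mm high, with a knob up to 91 mm; axes as roller_unit.
- upright_bottle: A second bottle of the same kind standing upright on the bench, 54 mm in diameter, 123 mm tall; origin at the centre of its underside. Not to be disturbed.
- specimen_pot: Small lidded clear pot standing on the bench, 49 mm across its white lid, 57 mm tall; origin at the centre of its underside. Not to be disturbed.
- objective_case: Black cylindrical case of a microscope objective standing on the bench, 41 mm in diameter, 74 mm tall; origin at the centre of its underside. Not to be disturbed.
Things that resemble listed ones, but are neither listed nor needed, are in the scene too. What is shaped like the bottle but blue is not meant.

How it is judged:
On the way:
1. the bottle lies on the upper half of the apron (x of bottle in the frame of apron above 0.055 m and x of bottle in the frame of roller_unit below -0.025 m and z of bottle in the frame of apron below 0.034 m), for 0.1 s.
At the end, for the whole second after the job is handed in: The bottle rests on both rollers: its axis within 6 mm of the middle between them, 44 to 53 mm above the bench, along the rollers within 0.08 rad, and at rest (x of bottle in the frame of roller_unit between -0.006 and 0.006 m and z of bottle in the frame of roller_unit between 0.044 and 0.053 m and angle between the y axis of bottle and the y axis of roller_unit, either way round below 0.08 rad and linear speed of bottle below 0.02 m/s and angular speed of bottle below 0.5 rad/s); the robot touches nothing.
It fails at once if the bottle ran loose: faster than 0.25 m/s before it was over the front roller (rolled back or was flung) (x of bottle in the frame of roller_unit below -0.025 m and linear speed of bottle above 0.25 m/s).
It fails at once if the bottle was lifted off the bench, the apron or the rollers (by more than about 8 mm) (height (world z) of bottle above 0.064 m or (x of bottle in the frame of roller_unit below -0.175 m and height (world z) of bottle above 0.035 m) or (x of bottle in the frame of roller_unit between -0.175 and -0.05 m and z of bottle in the frame of apron above 0.035 m)).
It fails at once if the bottle was squeezed or rammed with more than 40 N (contact force between the fingers and bottle above 40 N).
It fails at once if a bystander was moved by more than 10 mm (distance of any of upright_bottle, specimen_pot, objective_case from where it was at the start of the episode above 0.01 m).
It also fails if it takes over 45 s, if anything falls off the work surface, if the arm or the gripper's body presses on something with over 40 N, if the wrist force passes 120 N, or if a joint passes its speed limit or range.

## Working session

There is one attempt and no reset: what is moved stays moved. The work goes in short steps, Python scripts to look and compute and a shell command to move; the robot and the scene stay as the last step left them, time stands still between calls to the robot, and variables do not carry over. Pictures are saved under pics/ and viewed, at most 10 in all, crops included, and the job is handed in when it is done.

```bash
mkdir -p pics; ls; python3 - <<'E'
from station import monitor, eyes, job, manip
import cv2,numpy as np
s=monitor.sense();print(s, manip.nose_length)
for n in("top","scene"):
    d=eyes.snapshot(n);np.savez(f"pics/{n}0.npz",**d);cv2.imwrite(f"pics/{n}0.png",d["pixels"][...,::-1]);print(n,d["intrinsics"],d["eye"],d["attitude"])
E
```

```text
pics
{'t': 0.0, 'q': array([-1.45250109e+00,  5.28476732e-01,  1.43394027e+00,  2.49578559e-06,
        1.18140248e+00, -1.78503456e-01]), 'qd': array([ 0.00010349, -0.00210928,  0.00024652,  0.00189078,  0.00039595,
       -0.0001794 ]), 'tau': array([ 1.86255231e-03, -4.42346871e+01, -1.78021735e+01,  3.14164413e-05,
        8.22048343e-03,  8.06831082e-06]), 'tcp_pos': array([ 0.18272032, -0.59687238,  0.20841512]), 'tool_rot': array([ 9.89008467e-01,  1.47854702e-01,  3.46668112e-05, -1.11287859e-03]), 'force': array([ 0.68850069,  0.67994736, -0.31295999]), 'ft_torque': array([-0.01065372, -0.06505405,  0.03187697]), 'gripper_force': 0.0, 'finger_gap': 0.9979849015956274} 0.014
top [[619.10214608   0.         315.51602203]
 [  0.         619.10214608 238.28424722]
 [  0.           0.           1.        ]] [0.51674638 0.04282877 1.07266515] [ 0.71139025 -0.70236061  0.01697502 -0.01803686]
scene [[567.73585469   0.         328.63299671]
 [  0.         567.73585469 234.70495776]
 [  0.           0.           1.        ]] [ 1.0906819  -0.36194527  0.93822893] [ 0.84610962  0.42341526 -0.13692768 -0.2933749 ]
```

View pics/top0.png

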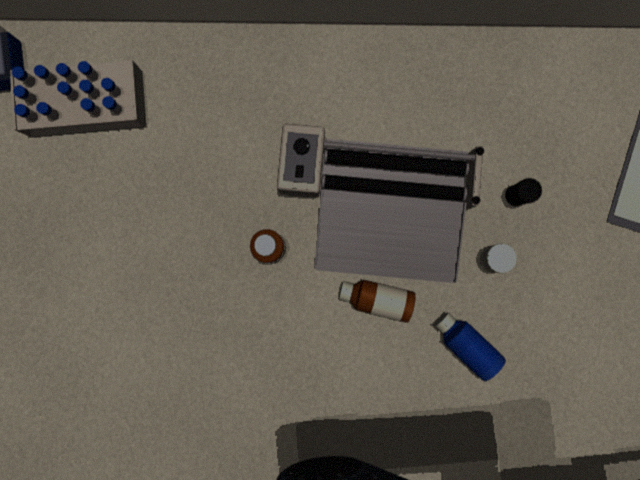

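View pics/scene0.png

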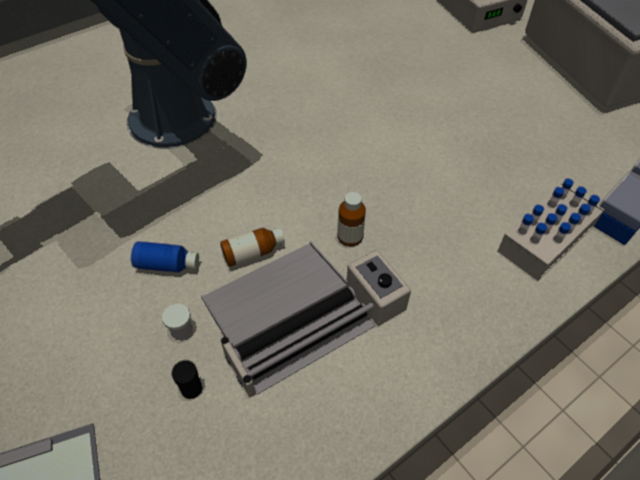

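The top view shows the amber bottle at about (382,300) with its cap end at (346,291). The apron foot runs from (316,270) to (455,281), with the front roller at (325,182)-(465,195), the drive housing at (302,160), the upright bottle at (266,246), the pot at (501,258) and the case at (523,192). The blue decoy is at (472,347). The scene view agrees. Next I'll convert these to positions.

```bash
cat > h.py <<'E'
import numpy as np,cv2
from scipy.spatial.transform import Rotation as R
def cloud(d):
    K=d["intrinsics"];z=d["depth"];v,u=np.mgrid[:480,:640]
    p=np.stack([(u-K[0,2])/K[0,0]*z,(v-K[1,2])/K[1,1]*z,z],-1)
    p=p@R.from_quat(d["attitude"]).as_matrix().T+d["eye"]; p[z==0]=np.nan; return p
def hsv(d): return cv2.cvtColor(d["pixels"],cv2.COLOR_RGB2HSV).astype(int)
def bottle(d,box):
    """box in world xmin xmax ymin ymax; points above bench; amber/white points"""
    p=cloud(d);m=(p[...,0]>box[0])&(p[...,0]<box[1])&(p[...,1]>box[2])&(p[...,1]<box[3])&(p[...,2]>.012)
    return p[m]
E
python3 - <<'E'
from h import *
for n in("top","scene"):
    d=dict(np.load(f"pics/{n}0.npz"));p=cloud(d);f=lambda u,v:np.nanmedian(p[v-1:v+2,u-1:u+2].reshape(-1,3),0).round(4)
    if n=="top":
        for k,uv in dict(bench=(200,300),footL=(318,268),footR=(454,279),topL=(323,195),topR=(463,203),fr1=(330,182),fr2=(460,194),rr1=(332,157),rr2=(460,169),bar1=(335,146),bar2=(465,156),hous=(302,180),cheek=(476,185),up=(265,245),pot=(501,258),case=(526,189),cap=(346,291)).items(): print(k,f(*uv))
    # apron plane / slope
    b0=f(385,300) if n=="top" else f(245,247); print(n,"bottle",b0)
    q=bottle(d,(b0[0]-.055,b0[0]+.045,b0[1]-.09,b0[1]+.09)); 
    print(len(q),np.nanpercentile(q,[1,50,99],axis=0).round(4))
    # body only: z>0.04 ridge
    r=q[q[:,2]>.047];c=r.mean(0);w=np.linalg.svd(r[:,:2]-c[:2],full_matrices=False)[2][0];t=(r[:,:2]-c[:2])@w
    print("ridge",c.round(4),"axis",w,np.degrees(np.arctan2(-w[0]*np.sign(w[1]),abs(w[1]))),"span",t.min(),t.max(),"ends",(c[:2]+w*t.min()).round(4),(c[:2]+w*t.max()).round(4), "ztop",np.percentile(q[:,2],99))
    # stopbar and cheek high points
    m=(p[...,2]>.046)&(p[...,2]<.056)&(p[...,0]>.6)&(p[...,0]<.75)&(p[...,1]>-.22)&(p[...,1]<.05)
    r=p[m];print("bar pts",len(r),r.mean(0).round(4)); w=np.linalg.svd(r[:,:2]-r.mean(0)[:2],full_matrices=False)[2][0];print(w)
    np.save("pics/"+n+"p.npy",p)
    # apron surface fit: z between 5 and 20mm
    m=(p[...,2]>.005)&(p[...,2]<.021)&(p[...,0]>.46)&(p[...,0]<.62)&(p[...,1]>-.17)&(p[...,1]<.02)
    r=p[m]
    for _ in range(4):
        A=np.c_[r[:,:2],np.ones(len(r))];s=np.linalg.lstsq(A,r[:,2],rcond=None)[0];e=r[:,2]-A@s;r=r[abs(e)<2*e.std()+1e-4]
    print("apron",len(r),s,"slope deg",np.degrees(np.arctan(np.hypot(*s[:2]))),"dir deg",np.degrees(np.arctan2(s[1],s[0])),e.std())
E
```

```text
bench [0.4607 0.2423 0.0005]
footL [5.185e-01 3.980e-02 2.000e-04]
footR [ 0.5025 -0.1949  0.0027]
topL [0.6427 0.0329 0.0243]
topR [ 0.6322 -0.2056  0.0197]
fr1 [0.6647 0.0213 0.0274]
fr2 [ 0.6467 -0.1992  0.0282]
rr1 [0.7075 0.0184 0.0258]
rr2 [ 0.6896 -0.1994  0.0268]
bar1 [0.7209 0.0142 0.0508]
bar2 [ 0.7068 -0.202   0.0514]
hous [0.6606 0.0678 0.0748]
cheek [ 0.6582 -0.2188  0.0568]
up [0.5525 0.1219 0.1222]
pot [ 0.5386 -0.2597  0.0558]
case [ 0.6507 -0.296   0.0725]
cap [ 0.481  -0.0069  0.0423]
top bottle [ 0.4675 -0.0706  0.0537]
2215 [[ 0.4322 -0.1194  0.0265]
 [ 0.4689 -0.0627  0.0477]
 [ 0.4962  0.0012  0.0562]]
ridge [ 0.4653 -0.071   0.0514] axis [-0.22553382 -0.97423534] -13.034270851192572 span -0.05057094615018461 0.04795089280647418 ends [ 0.4767 -0.0218] [ 0.4545 -0.1178] ztop 0.05619248429069718
bar pts 1018 [ 0.7087 -0.1057  0.0518]
[-0.14890616 -0.98885133]
apron 4779 [ 0.15594263 -0.010928   -0.07863058] slope deg 8.884857149145786 dir deg -4.008566748196121 0.0015488113167067873
scene bottle [ 0.4777 -0.0824  0.0489]
1604 [[ 0.4274 -0.1696  0.0162]
 [ 0.478  -0.0735  0.0462]
 [ 0.4975 -0.0036  0.0572]]
ridge [ 0.4673 -0.0753  0.0525] axis [-0.21057621 -0.97757744] -12.156121696545569 span -0.06896024487418187 0.04636314298260517 ends [ 0.4818 -0.0079] [ 0.4576 -0.1206] ztop 0.05721194600698908
bar pts 894 [ 0.7131 -0.0824  0.0526]
[-0.03139994 -0.9995069 ]
apron 3204 [ 0.16064778 -0.01251204 -0.0797949 ] slope deg 9.153633414450224 dir deg -4.4534873346949375 0.0012324002938634423
```

```bash
python3 -m pendant '[[[0,0,0,0,0,1,0.6],[0,0,0,0,0,1,0.6],[0,0,0,0,0,1,0.6],[0,0,0,0,0,0.1,0.6],[0.02,-0.0566,0,0,0,0,0.6],[0.02,-0.0566,0,0,0,0,0.6],[0.02,-0.0566,0,0,0,0,0.6],[0.02,-0.0566,0,0,0,0,0.6],[0.02,-0.0566,0,0,0,0,0.6],[0.02,-0.0566,0,0,0,0,0.6],[0.02,-0.0566,0,0,0,0,0.6],[0.02,-0.0566,0,0,0,0,0.6],[0.02,-0.0566,0,0,0,0,0.6],[0.02,-0.0566,0,0,0,0,0.6],[0.02,-0.0566,0,0,0,0,0.6],[0.02,-0.0566,0,0,0,0,0.6],[0,0,0,0,0,0,0.6]]]'; cat > st.py <<'E'
from station import monitor
from h import *
s=monitor.sense();r=R.from_quat(s["tool_rot"]).as_matrix();p=s["tcp_pos"]
U=np.array([.9972,-.075]);V=np.array([.075,.9972])
print("t",s["t"],"tcp",p.round(4),"unit",(p[:2]@U-.682).round(4),(p[:2]@V+.038).round(4),"yaw",np.arctan2(r[1,0],r[0,0]).round(4),"z",r[:,2].round(3),"F",s["force"].round(2),"gap",s["finger_gap"])
E
python3 st.py
```

```text
t: 1.8
tcp_pos: [0.416, -0.065, 0.2094]
tool_rot: [0.999, -0.032, 0.0, -0.001]
force: [-0.4, -0.8, -0.9]
finger_gap: 0.6
gripper_force: 0.0
t 1.8 tcp [ 0.416  -0.065   0.2094] unit -0.2623 0.0044 yaw -0.0641 z [ 0.     0.002 -1.   ] F [-0.42 -0.81 -0.86] gap 0.6000020625051279
```

```bash
python3 -m pendant '[[[-0.012,0.003,0,0,0,0.09,0.6],[0,0,0.055,0,0,0,0.6],[0,0,0.055,0,0,0,0.6],[0,0,0.055,0,0,0,0.6],[0,0,0.03,0,0,0,0.6],[0,0,0.02,0,0,0,0.6],[0,0,0.013,0,0,0,0.6],[0,0,0,0,0,0,0.6],[0,0,0,0,0,0,0.6]]]'; python3 st.py; python3 - <<'E'
from station import eyes
import cv2
d=eyes.snapshot("scene");cv2.imwrite("pics/s1.png",cv2.resize(d["pixels"][180:300,150:310,::-1],None,fx=4,fy=4))
E
```

```text
t: 2.7
tcp_pos: [0.4047, -0.0732, 0.0272]
tool_rot: [0.999, -0.044, -0.0, -0.0]
force: [0.3, 0.7, 0.4]
finger_gap: 0.595
gripper_force: 0.0
t 2.7 tcp [ 0.4047 -0.0732  0.0272] unit -0.2729 -0.0047 yaw -0.0881 z [-0.001  0.    -1.   ] F [0.32 0.66 0.41] gap 0.5949791792579304
```

View pics/s1.png

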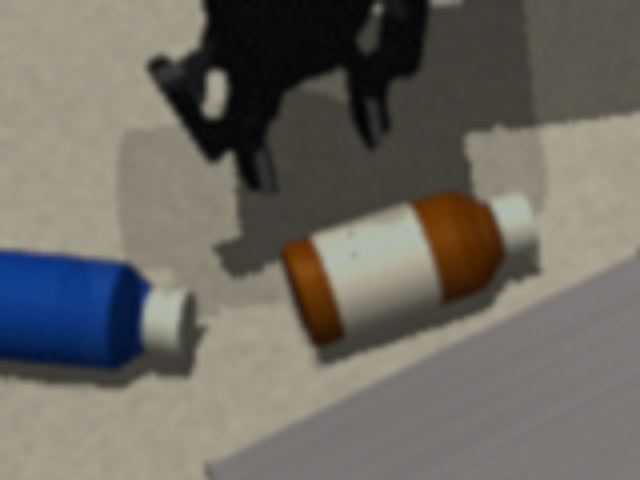

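The crop shows the fingertips standing clear behind the bottle body, whose base is at the left and cap at the right. I'll start a gentle push.

```bash
python3 -m pendant '[[[0.005,-0.006,0,0,0,-0.1,0.6],[0.005,0,0,0,0,0,0.6],[0.005,0,0,0,0,0,0.6],[0.004,0,0,0,0,0,0.6],[0.004,0,0,0,0,0,0.6],[0.004,0,0,0,0,0,0.6],[0.004,0,0,0,0,0,0.6],[0.004,0,0,0,0,0,0.6],[0.004,0,0,0,0,0,0.6],[0.004,0,0,0,0,0,0.6]]]'; python3 st.py; cat > look.py <<'E'
from station import eyes
from h import *
import sys
U=np.array([.9972,-.075]);V=np.array([.075,.9972])
for n in("top","scene"):
    d=eyes.snapshot(n);p=cloud(d);h=hsv(d)
    a=p[...,:2]@U-.682;b=p[...,:2]@V+.038
    sat=(h[...,1]>120)&((h[...,0]<18)|(h[...,0]>172))&(h[...,2]>40)   # amber
    m=sat&(abs(b)<.1)&(a>-.26)&(a<.06)
    q=np.c_[a[m],b[m],p[m][:,2]]
    # robust: amber ends, centre-line from top ridge per end
    for nm,s in(("base",q[q[:,1]<np.median(q[:,1])]),("sh",q[q[:,1]>=np.median(q[:,1])])):
        if len(s)>5:print(n,nm,len(s),"x",np.percentile(s[:,0],[2,50,98]).round(3),"y",np.percentile(s[:,1],[2,98]).round(3),"z",np.percentile(s[:,2],[2,95]).round(3))
    cv2.imwrite(f"pics/{n}_{sys.argv[1]}.png",cv2.resize(d["pixels"][120:360,220:540,::-1] if n=="top" else d["pixels"][180:420,120:440,::-1],None,fx=2,fy=2))
E
python3 look.py a
```

```text
t: 3.75
tcp_pos: [0.4403, -0.0697, 0.027]
tool_rot: [0.999, -0.037, -0.0, -0.0]
force: [0.4, -0.5, -0.1]
finger_gap: 0.597
gripper_force: 0.0
t 3.75 tcp [ 0.4403 -0.0697  0.027 ] unit -0.2377 0.0015 yaw -0.074 z [-0.  0. -1.] F [ 0.39 -0.55 -0.1 ] gap 0.5972771955051992
top base 269 x [-0.223 -0.198 -0.183] y [-0.046  0.037] z [0.034 0.055]
top sh 269 x [-0.227 -0.207 -0.187] y [0.037 0.058] z [0.034 0.054]
scene base 317 x [-0.232 -0.203 -0.184] y [-0.05   0.024] z [0.021 0.055]
scene sh 318 x [-0.224 -0.195 -0.182] y [0.025 0.054] z [0.022 0.055]
```

View pics/scene_a.png

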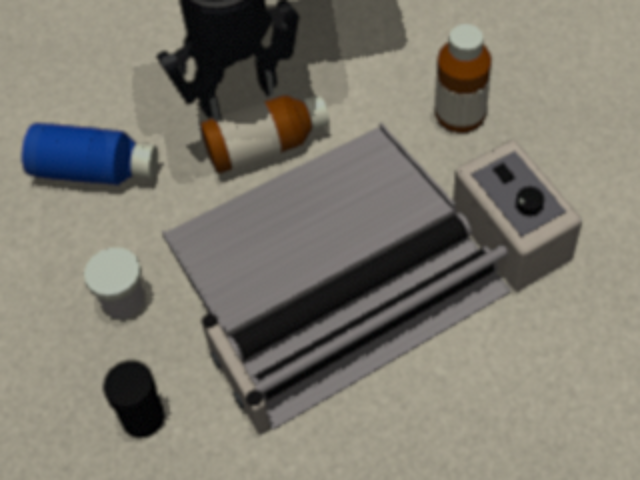

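The crop shows the bottle at about (262,137), aligned with the apron foot with both fingers behind it. I'll push on up the slope.

```bash
python3 -m pendant '[[[0.004,0,0,0,0,0,0.6],[0.004,0,0,0,0,0,0.6],[0.004,0,0,0,0,0,0.6],[0.004,0,0,0,0,0,0.6],[0.004,0,0,0,0,0,0.6],[0.004,0,0,0,0,0,0.6],[0.004,0,0,0,0,0,0.6],[0.004,0,-0.0005,0,0,0,0.6],[0.004,0,-0.0007,0,0,0,0.6],[0.004,0,-0.0007,0,0,0,0.6],[0.004,0,-0.0007,0,0,0,0.6],[0.004,0,-0.0007,0,0,0,0.6],[0.004,0,-0.0007,0,0,0,0.6],[0.004,0,-0.0007,0,0,0,0.6],[0.004,0,-0.0007,0,0,0,0.6],[0.004,0,-0.0007,0,0,0,0.6],[0.004,0,-0.0007,0,0,0,0.6],[0.004,0,-0.0007,0,0,0,0.6]]]'; python3 st.py;python3 look.py b
```

```text
t: 5.65
tcp_pos: [0.4978, -0.074, 0.0331]
tool_rot: [0.999, -0.037, 0.0, -0.0]
force: [0.3, -0.2, -0.3]
finger_gap: 0.602
gripper_force: 0.0
t 5.65 tcp [ 0.4978 -0.074   0.0331] unit -0.1801 0.0015 yaw -0.0741 z [ 0. -0. -1.] F [ 0.29 -0.19 -0.34] gap 0.602022445338889
top base 20 x [-0.208 -0.202 -0.195] y [0.047 0.05 ] z [0.034 0.046]
top sh 21 x [-0.207 -0.199 -0.194] y [0.051 0.06 ] z [0.032 0.045]
scene base 288 x [-0.21  -0.184 -0.168] y [-0.053  0.019] z [0.02  0.058]
scene sh 289 x [-0.208 -0.175 -0.165] y [0.019 0.051] z [0.02 0.06]
```

View pics/top_b.png

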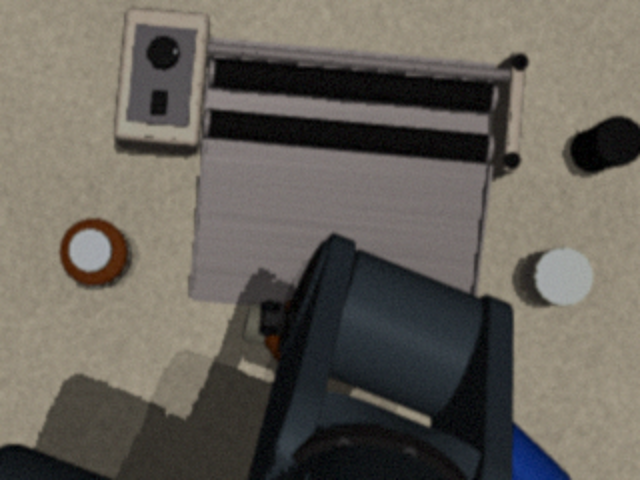

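```bash
python3 - <<'E'
from station import eyes
import cv2,numpy as np
d=eyes.snapshot("scene");c=cv2.resize(d["pixels"][190:290,190:310,::-1],None,fx=5,fy=5,interpolation=3)
cv2.imwrite("pics/s2.png",np.clip(c.astype(float)*1.6,0,255).astype("uint8"))
E
```

```text
(no output)
```

View pics/s2.png

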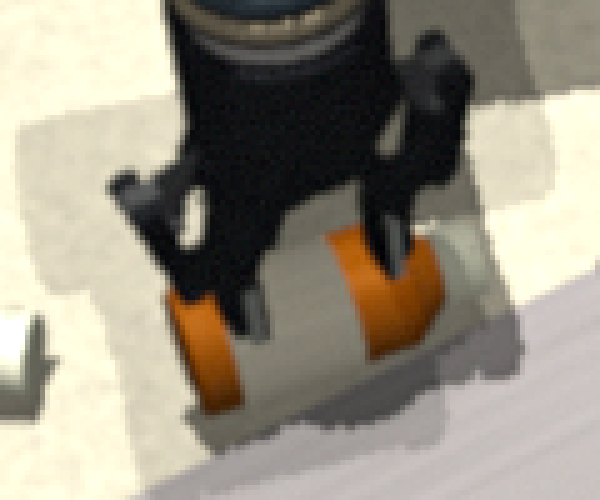

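```bash
python3 st.py; python3 - <<'E'
from station import eyes
from h import *
U=np.array([.9972,-.075]);V=np.array([.075,.9972])
d=eyes.snapshot("scene");p=cloud(d)
P=lambda q:np.array([q[:2]@U-.682,q[:2]@V+.038,q[2]]).round(4)
for cx,cy in((255,325),(252,305),(245,280),(397,265),(395,240),(388,215),(290,300),(290,350),(300,400),(300,250),(300,230),(205,350),(220,400)):
    u,v=190+cx//5,190+cy//5;print(cx,cy,d["pixels"][v,u],P(np.nanmedian(p[v-0:v+1,u-0:u+1].reshape(-1,3),0)))
E
```

```text
t 5.8 tcp [ 0.4978 -0.0741  0.0331] unit -0.1801 0.0015 yaw -0.0739 z [ 0. -0. -1.] F [-0.53  0.44 -0.66] gap 0.602600617180926
255 325 [48 49 48] [-0.1714 -0.0294  0.0703]
252 305 [50 51 49] [-0.17   -0.0304  0.0854]
245 280 [ 9 11 12] [-0.1665 -0.0318  0.1057]
397 265 [44 47 47] [-0.1672  0.0283  0.0716]
395 240 [49 49 47] [-0.1693  0.0304  0.0835]
388 215 [40 41 39] [-0.1727  0.029   0.0961]
290 300 [85 82 73] [-0.1849 -0.009   0.0556]
290 350 [82 79 71] [-0.1731 -0.0167  0.0424]
300 400 [65 64 56] [-1.781e-01 -1.420e-02 -1.000e-04]
300 250 [77 75 67] [-0.2044  0.0056  0.0554]
300 230 [68 65 58] [-0.2527  0.0257  0.0013]
205 350 [97 51  6] [-0.1844 -0.0462  0.051 ]
220 400 [44 24  5] [-0.1784 -0.0463  0.0247]
```

The crop shows the fingertips at (255,330) and (397,270) in front of the bottle image, over its top, and the depth puts the tips near z 0.07. The real tips are therefore well above the reported TCP. I'll lift, back off and measure the tips.

```bash
python3 -m pendant '[[[0,0,-0.01,0,0,0,0.6],[0,0,-0.02,0,0,0,0.6],[0,0,-0.02,0,0,0,0.6],[-0.03,0,0,0,0,0,0.6],[-0.03,0,0,0,0,0,0.6],[-0.03,0,0,0,0,0,0.6],[0,0,0,0,0,0,0.6],[0,0,0,0,0,0,0.6]]]'; python3 st.py; cat > tips.py <<'E'
from station import eyes
from h import *
U=np.array([.9972,-.075]);V=np.array([.075,.9972])
d=eyes.snapshot("scene");p=cloud(d)
a=p[...,:2]@U-.682;b=p[...,:2]@V+.038;z=p[...,2];im=d["pixels"]
dark=(im.max(-1)<58)&(abs(b)<.08)&(a>-.3)&(a<-.0)&(z>.008)&(z<.2)
for lo,hi in((-.06,-.01),(.01,.06)):
    m=dark&(b>lo)&(b<hi);v,u=np.where(m);
    i=np.argsort(z[m])[:6];print("low pts",[(int(u[k]),int(v[k]),*[float(round(t[v[k],u[k]],3)) for t in(a,b,z)]) for k in i])
h=hsv(d);m=(h[...,1]>120)&((h[...,0]<18)|(h[...,0]>172))&(abs(b)<.1)&(a>-.3)&(a<.06)&(z>.01)
for lo,hi in((-.06,-.03),(.01,.06)):
    k=m&(b>lo)&(b<hi);q=z[k];print("amber x/z near top",np.median(a[k][q>np.percentile(q,75)]).round(4),np.percentile(q,95).round(4),"front",np.percentile(a[k],98).round(4),"y",np.percentile(b[k],[2,98]).round(3))
E
python3 tips.py
```

```text
t: 6.65
tcp_pos: [0.4264, -0.069, 0.0735]
tool_rot: [0.999, -0.037, 0.001, 0.0]
force: [-0.1, -0.1, 1.0]
finger_gap: 0.596
gripper_force: 0.0
t 6.65 tcp [ 0.4264 -0.069   0.0735] unit -0.2516 0.0012 yaw -0.0745 z [ 0.002 -0.001 -1.   ] F [-0.12 -0.1   1.01] gap 0.5961835705254935
low pts [(273, 342, -0.011, -0.056, 0.011), (293, 331, -0.01, -0.014, 0.012), (234, 272, -0.182, -0.046, 0.013), (295, 330, -0.009, -0.01, 0.013), (277, 340, -0.009, -0.048, 0.013), (284, 336, -0.009, -0.033, 0.013)]
low pts [(327, 313, -0.01, 0.06, 0.008), (317, 318, -0.01, 0.037, 0.011), (326, 313, -0.009, 0.057, 0.012), (309, 321, -0.012, 0.021, 0.012), (306, 324, -0.009, 0.013, 0.012), (318, 317, -0.01, 0.04, 0.013)]
amber x/z near top -0.2009 0.056 front -0.1768 y [-0.052 -0.035]
amber x/z near top -0.191 0.0555 front -0.1656 y [0.015 0.05 ]
```

```bash
sed -i 's/(a<-.0)/(a<-.215)/; s/z>.008/z>.02/' tips.py; python3 tips.py; python3 - <<'E'
from station import eyes
import cv2,numpy as np
d=eyes.snapshot("wrist");cv2.imwrite("pics/w1.png",np.clip(d["pixels"][...,::-1].astype(float)*1.5,0,255).astype("uint8"));print(d["eye"],d["attitude"])
E
```

```text
low pts [(223, 252, -0.22, -0.047, 0.036), (223, 251, -0.219, -0.048, 0.041), (221, 220, -0.241, -0.032, 0.103), (220, 219, -0.243, -0.033, 0.105), (223, 218, -0.242, -0.027, 0.105), (219, 218, -0.246, -0.033, 0.105)]
low pts [(245, 205, -0.253, 0.025, 0.1), (247, 207, -0.245, 0.026, 0.101), (244, 203, -0.257, 0.025, 0.102), (248, 208, -0.241, 0.026, 0.103), (246, 206, -0.247, 0.024, 0.104), (248, 207, -0.242, 0.026, 0.104)]
amber x/z near top -0.2007 0.055 front -0.1762 y [-0.052 -0.036]
amber x/z near top -0.1912 0.0558 front -0.1656 y [0.015 0.05 ]
[ 0.49741865 -0.07537382  0.23812547] [-0.67412528  0.72578924  0.10035083 -0.09335306]
```

View pics/w1.png

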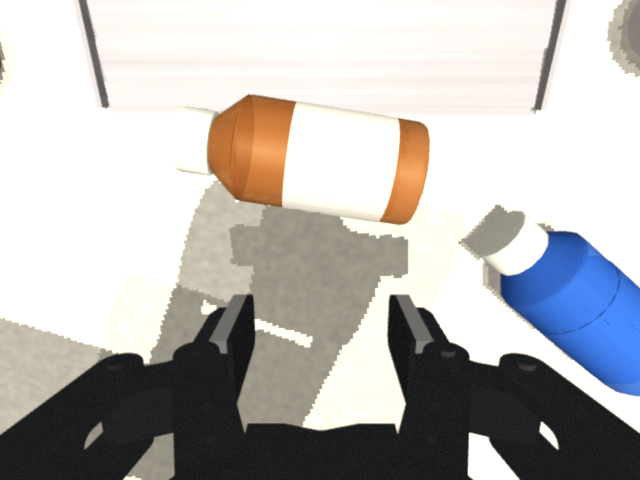

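The wrist view shows the bottle at about (310,160), still slightly askew, with its cap at (195,140). The tips are at (235,298) and (402,298) behind it. I'll cross-check the tip height with the wrist depth.

```bash
python3 - <<'E'
from station import eyes
from h import *
U=np.array([.9972,-.075]);V=np.array([.075,.9972])
d=eyes.snapshot("wrist");p=cloud(d)
P=lambda q:np.array([q[:2]@U-.682,q[:2]@V+.038,q[2]]).round(4)
for u,v in((248,298),(244,302),(235,300),(395,300),(402,300),(560,200),(320,260),(350,160),(345,110),(345,200),(250,150),(410,160),(150,60),(500,60),(104,106),(538,109)): print(u,v,d["pixels"][v,u],d["depth"][v,u].round(3),P(p[v,u]))
a=p[...,:2]@U-.682;b=p[...,:2]@V+.038;z=p[...,2]
m=(a>-.24)&(a<-.14)&(z>.045)&(z<.065)&(abs(b)<.065)
q=np.c_[a[m],b[m]];k=[q[(q[:,1]>lo)&(q[:,1]<lo+.01),0].mean().round(4) for lo in(-.045,-.03,-.015,0,.015,.03)];print("ridge",k,q[:,1].min(),q[:,1].max(),z[m].max())
E
```

```text
248 298 [19 19 22] 0.142 [-0.2382  0.026   0.1071]
244 302 [31 32 30] 0.139 [-0.2385  0.027   0.1097]
235 300 [72 71 68] 0.14 [-0.2382  0.0303  0.1088]
395 300 [16 14 15] 0.14 [-0.2382 -0.026   0.1086]
402 300 [74 71 70] 0.141 [-0.2387 -0.0287  0.1076]
560 200 [202 196 181] 0.24 [-2.213e-01 -1.444e-01 -2.000e-04]
320 260 [100  96  87] 0.25 [-0.2594  0.0006  0.0003]
350 160 [212 214 206] 0.181 [-0.1938 -0.0131  0.0535]
345 110 [155 150 137] 0.19 [-0.1715 -0.0114  0.0376]
345 200 [188 182 168] 0.192 [-0.2131 -0.0115  0.048 ]
250 150 [146  94  52] 0.179 [-0.1893  0.0319  0.055 ]
410 160 [155 102  56] 0.182 [-0.1938 -0.0406  0.0529]
150 60 [167 162 159] 0.215 [-0.1445  0.0923  0.0049]
500 60 [169 164 160] 0.214 [-0.1444 -0.096   0.0058]
104 106 [87 84 80] 0.22 [-0.1681  0.1203  0.0054]
538 109 [121 116 108] 0.221 [-0.1693 -0.1204  0.0054]
ridge [np.float64(-0.2005), np.float64(-0.1985), np.float64(-0.1962), np.float64(-0.194), np.float64(-0.1915), np.float64(-0.1897)] -0.0505781379577706 0.0629176219229441 0.05656862054149628
```

```bash
python3 -m pendant '[[[-0.012,0,0,0,0,0,0.6],[0,0,0.03,0,0,0,0.6],[0,0,0.03,0,0,0,0.6],[0,0,0.02,0,0,0,0.6],[0,0,0.012,0,0,0,0.6],[0,0,0.006,0,0,0,0.6],[0,0,0,0,0,0,0.6],[0,0,0,0,0,0,0.6]]]'; python3 st.py; python3 - <<'E'
from station import eyes
from h import *
U=np.array([.9972,-.075]);V=np.array([.075,.9972])
d=eyes.snapshot("wrist");p=cloud(d)
P=lambda q:np.array([q[:2]@U-.682,q[:2]@V+.038,q[2]]).round(4)
for u,v in((244,302),(235,300),(395,300),(402,300),(320,260),(320,210)): print(u,v,d["depth"][v,u].round(3),P(p[v,u]))
E
python3 tips.py
```

```text
t: 7.65
tcp_pos: [0.4163, -0.068, -0.005]
tool_rot: [0.999, -0.037, 0.0, 0.0]
force: [-0.5, 0.7, 1.3]
finger_gap: 0.599
gripper_force: 0.0
t 7.65 tcp [ 0.4163 -0.068  -0.005 ] unit -0.2617 0.0014 yaw -0.074 z [ 0.001 -0.    -1.   ] F [-0.51  0.74  1.29] gap 0.5994274227465125
244 302 0.139 [-0.2499  0.0275  0.0312]
235 300 0.14 [-0.2496  0.0308  0.0303]
395 300 0.142 [-0.2501 -0.0259  0.029 ]
402 300 0.14 [-0.2494 -0.028   0.0304]
320 260 0.168 [-2.449e-01  9.000e-04 -2.000e-04]
320 210 0.114 [-0.2138  0.0008  0.0479]
low pts [(223, 240, -0.256, -0.032, 0.025), (224, 241, -0.251, -0.031, 0.026), (226, 239, -0.253, -0.026, 0.026), (225, 240, -0.252, -0.029, 0.027), (226, 240, -0.25, -0.027, 0.027), (220, 239, -0.258, -0.036, 0.028)]
low pts [(247, 227, -0.262, 0.026, 0.022), (245, 224, -0.27, 0.026, 0.023), (251, 228, -0.254, 0.031, 0.024), (248, 228, -0.256, 0.025, 0.024), (250, 229, -0.251, 0.027, 0.025), (247, 226, -0.261, 0.026, 0.025)]
amber x/z near top -0.2018 0.0557 front -0.1762 y [-0.053 -0.036]
amber x/z near top -0.1909 0.0553 front -0.1656 y [0.015 0.05 ]
```

```bash
python3 -m pendant '[[[0,0,0.005,0,0,0,0.6],[0,0,0.005,0,0,0,0.6],[0.004,0,0,0,0,0,0.6],[0.004,0,0,0,0,0,0.6],[0.004,0,0,0,0,0,0.6],[0.004,0,0,0,0,0,0.6],[0.004,0,0,0,0,0,0.6],[0.004,0,0,0,0,0,0.6],[0.004,0,0,0,0,0,0.6],[0.004,0,0,0,0,0,0.6],[0.004,0,0,0,0,0,0.6],[0.004,0,0,0,0,0,0.6],[0.004,0,0,0,0,0,0.6],[0.004,0,0,0,0,0,0.6]]]'; python3 st.py; cat > rid.py <<'E'
from station import eyes
from h import *
U=np.array([.9972,-.075]);V=np.array([.075,.9972])
d=eyes.snapshot("wrist");p=cloud(d);a=p[...,:2]@U-.682;b=p[...,:2]@V+.038;z=p[...,2]
k=(abs(b)<.045)&(a>-.26)&(a<.05)&(z>.02)&(np.mgrid[:480,:640][0]<285)
zt=np.nanpercentile(z[k],98);r=k&(z>zt-.008)
f=np.polyfit(b[r],a[r],1);print("wrist top z",zt.round(4),"ridge x",f[1].round(4),"rel yaw",(-f[0]).round(3),"n",r.sum())
E
python3 rid.py; python3 tips.py|tail -2
```

```text
t: 9.15
tcp_pos: [0.4546, -0.0708, -0.0134]
tool_rot: [0.999, -0.037, -0.0, -0.0]
force: [-0.8, -0.0, 1.0]
finger_gap: 0.599
gripper_force: 0.3
t 9.15 tcp [ 0.4546 -0.0708 -0.0134] unit -0.2234 0.0015 yaw -0.074 z [-0.  0. -1.] F [-0.8  -0.03  1.02] gap 0.5989961768188271
wrist top z 0.0549 ridge x -0.176 rel yaw -0.076 n 40249
amber x/z near top -0.1864 0.0556 front -0.1596 y [-0.055 -0.038]
amber x/z near top -0.173 0.0559 front -0.1484 y [0.012 0.047]
```

```bash
python3 -m pendant '[[[0.004,0,0,0,0,0,0.6],[0.004,0,0,0,0,0,0.6],[0.004,0,0,0,0,0,0.6],[0.004,0,-0.0005,0,0,0,0.6],[0.004,0,-0.0007,0,0,0,0.6],[0.004,0,-0.0007,0,0,0,0.6],[0.004,0,-0.0007,0,0,0,0.6],[0.004,0,-0.0007,0,0,0,0.6],[0.004,0,-0.0007,0,0,0,0.6],[0.004,0,-0.0007,0,0,0,0.6],[0.004,0,-0.0007,0,0,0,0.6],[0.004,0,-0.0007,0,0,0,0.6],[0.004,0,-0.0007,0,0,0,0.6]]]'; python3 st.py; python3 rid.py; python3 look.py c; python3 tips.py|tail -2
```

```text
t: 10.55
tcp_pos: [0.4961, -0.0739, -0.0079]
tool_rot: [0.999, -0.037, -0.0, -0.0]
force: [-2.1, 0.2, 0.5]
finger_gap: 0.603
gripper_force: 0.6
t 10.55 tcp [ 0.4961 -0.0739 -0.0079] unit -0.1817 0.0015 yaw -0.074 z [-0.  0. -1.] F [-2.05  0.16  0.52] gap 0.6026998248307375
wrist top z 0.0612 ridge x -0.1346 rel yaw -0.07 n 37094
top base 125 x [-0.135 -0.123 -0.11 ] y [-0.057  0.032] z [0.042 0.059]
top sh 126 x [-0.149 -0.132 -0.114] y [0.035 0.047] z [0.041 0.056]
scene base 344 x [-0.16  -0.129 -0.111] y [-0.061  0.013] z [0.029 0.062]
scene sh 344 x [-0.153 -0.123 -0.108] y [0.014 0.041] z [0.029 0.063]
amber x/z near top -0.1452 0.0608 front -0.1189 y [-0.059 -0.044]
amber x/z near top -0.135 0.0625 front -0.1087 y [0.011 0.041]
```

View pics/scene_c.png

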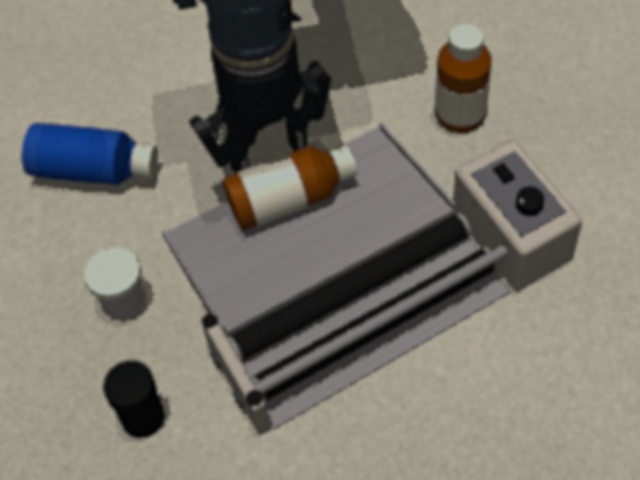

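The crop shows the bottle on the lower apron at about (285,190), slightly askew with its base end (left) trailing, and drifted a little toward −y. I'll shift the fingers toward the base end so the push straightens it.

```bash
python3 -m pendant '[[[0,0.004,0,0,0,0,0.6],[0,0.004,0,0,0,0,0.6],[0,0.004,0,0,0,0,0.6],[0,0.004,0,0,0,0,0.6],[0.004,0.002,-0.0007,0,0,0,0.6],[0.004,0,-0.0007,0,0,0,0.6],[0.004,0,-0.0007,0,0,0,0.6],[0.004,0,-0.0007,0,0,0,0.6],[0.004,0,-0.0007,0,0,0,0.6]]]'; python3 st.py; python3 rid.py; python3 tips.py|tail -2
```

```text
t: 11.65
tcp_pos: [0.5111, -0.0893, -0.0051]
tool_rot: [0.999, -0.037, -0.0, -0.0]
force: [0.2, -0.3, 0.4]
finger_gap: 0.599
gripper_force: 0.6
t 11.65 tcp [ 0.5111 -0.0893 -0.0051] unit -0.1656 -0.0127 yaw -0.0739 z [-0.  0. -1.] F [ 0.17 -0.29  0.37] gap 0.5989563451818705
wrist top z 0.0636 ridge x -0.1197 rel yaw -0.018 n 34610
amber x/z near top -0.1263 0.0639 front -0.1005 y [-0.06  -0.046]
amber x/z near top -0.1219 0.065 front -0.0965 y [0.011 0.041]
```

```bash
python3 -m pendant '[[[0.004,0,-0.0007,0,0,0,0.6],[0.004,0,-0.0007,0,0,0,0.6],[0.004,0,-0.0007,0,0,0,0.6],[0.004,0,-0.0007,0,0,0,0.6],[0.004,0,-0.0007,0,0,0,0.6],[0.004,0,-0.0007,0,0,0,0.6],[0.004,0,-0.0007,0,0,0,0.6],[0.004,0,-0.0007,0,0,0,0.6],[0.004,0,-0.0007,0,0,0,0.6],[0.004,0,-0.0007,0,0,0,0.6],[0.004,0,-0.0007,0,0,0,0.6],[0.004,0,-0.0007,0,0,0,0.6],[0.004,0,-0.0007,0,0,0,0.6],[0.004,0,-0.0007,0,0,0,0.6]]]'; python3 st.py; python3 rid.py; python3 tips.py|tail -2
```

```text
t: 13.15
tcp_pos: [0.5557, -0.0927, 0.0027]
tool_rot: [0.999, -0.037, -0.0, -0.0]
force: [-0.8, -1.1, 0.5]
finger_gap: 0.601
gripper_force: 0.6
t 13.15 tcp [ 0.5557 -0.0927  0.0027] unit -0.1209 -0.0128 yaw -0.074 z [-0.  0. -1.] F [-0.84 -1.1   0.52] gap 0.601252697906251
wrist top z 0.0711 ridge x -0.0753 rel yaw -0.005 n 33492
amber x/z near top -0.0809 0.0718 front -0.0555 y [-0.06  -0.047]
amber x/z near top -0.079 0.0726 front -0.0529 y [0.01 0.04]
```

```bash
python3 -m pendant '[[[0.004,0,-0.0007,0,0,0,0.6],[0.004,0,-0.0007,0,0,0,0.6],[0.004,0,-0.0007,0,0,0,0.6],[0.004,0,-0.0007,0,0,0,0.6],[0.004,0,-0.0007,0,0,0,0.6],[0.004,0,-0.0007,0,0,0,0.6],[0.004,0,-0.0007,0,0,0,0.6],[0.004,0,-0.0007,0,0,0,0.6],[0.004,0,-0.0007,0,0,0,0.6],[0.004,0,-0.0007,0,0,0,0.6],[0.003,0,-0.001,0,0,0,0.6],[0.003,0,-0.001,0,0,0,0.6],[0.003,0,-0.001,0,0,0,0.6],[0.003,0,-0.001,0,0,0,0.6]]]'; python3 st.py; python3 rid.py; python3 tips.py|tail -2
```

```text
t: 14.65
tcp_pos: [0.5971, -0.0958, 0.0115]
tool_rot: [0.999, -0.037, -0.0, -0.0]
force: [-1.6, -0.8, 0.7]
finger_gap: 0.602
gripper_force: 0.6
t 14.65 tcp [ 0.5971 -0.0958  0.0115] unit -0.0794 -0.0127 yaw -0.074 z [-0.  0. -1.] F [-1.58 -0.78  0.7 ] gap 0.6015715211137516
wrist top z 0.0784 ridge x -0.0342 rel yaw -0.005 n 32352
amber x/z near top -0.0414 0.0792 front -0.0147 y [-0.06  -0.049]
amber x/z near top -0.0378 0.0791 front -0.0123 y [0.01  0.039]
```

```bash
python3 -m pendant '[[[0.003,0,-0.0008,0,0,0,0.6],[0.003,0,-0.0008,0,0,0,0.6],[0.003,0,-0.0008,0,0,0,0.6],[0.003,0,-0.0008,0,0,0,0.6],[0.003,0,-0.0005,0,0,0,0.6],[0.003,0,0,0,0,0,0.6],[0.003,0,0,0,0,0,0.6],[0.003,0,0,0,0,0,0.6],[0.003,0,0,0,0,0,0.6],[0.003,0,0,0,0,0,0.6],[0,0,0,0,0,0,0.6],[0,0,0,0,0,0,0.6],[0,0,0,0,0,0,0.6],[0,0,0,0,0,0,0.6],[0,0,0,0,0,0,0.6]]]'; python3 st.py; python3 rid.py; python3 tips.py|tail -2
```

```text
t: 16.25
tcp_pos: [0.6208, -0.0975, 0.0145]
tool_rot: [0.999, -0.037, -0.0, -0.0]
force: [0.1, 0.8, 0.4]
finger_gap: 0.601
gripper_force: 0.0
t 16.25 tcp [ 0.6208 -0.0975  0.0145] unit -0.0556 -0.0127 yaw -0.074 z [-0.  0. -1.] F [0.06 0.79 0.37] gap 0.6012051925892086
wrist top z 0.0765 ridge x 0.0043 rel yaw -0.0 n 39018
amber x/z near top 0.0016 0.0774 front 0.0284 y [-0.06  -0.049]
amber x/z near top 0.0027 0.077 front 0.0285 y [0.011 0.038]
```

```bash
python3 -m pendant '[[[-0.015,0,-0.003,0,0,0,0.6],[-0.02,0,-0.01,0,0,0,0.6],[-0.02,0,-0.03,0,0,0,0.6],[-0.02,0,-0.04,0,0,0,0.6],[0,0,-0.05,0,0,0,0.6],[0,0,0,0,0,0,0.6],[0,0,0,0,0,0,0.6],[0,0,0,0,0,0,0.6]]]'; python3 rid.py; python3 look.py e
```

```text
t: 17.15
tcp_pos: [0.5604, -0.0929, 0.1201]
tool_rot: [0.999, -0.037, -0.001, -0.0]
force: [-1.2, 1.0, -0.6]
finger_gap: 0.602
gripper_force: 0.0
wrist top z 0.0766 ridge x -0.0015 rel yaw -0.022 n 10550
top base 374 x [-0.02   0.004  0.025] y [-0.06   0.016] z [0.061 0.076]
top sh 375 x [-0.021  0.001  0.025] y [0.017 0.042] z [0.058 0.076]
scene base 381 x [-0.015  0.012  0.028] y [-0.064  0.008] z [0.044 0.077]
scene sh 381 x [-0.013  0.013  0.028] y [0.009 0.038] z [0.051 0.077]
```

View pics/scene_e.png

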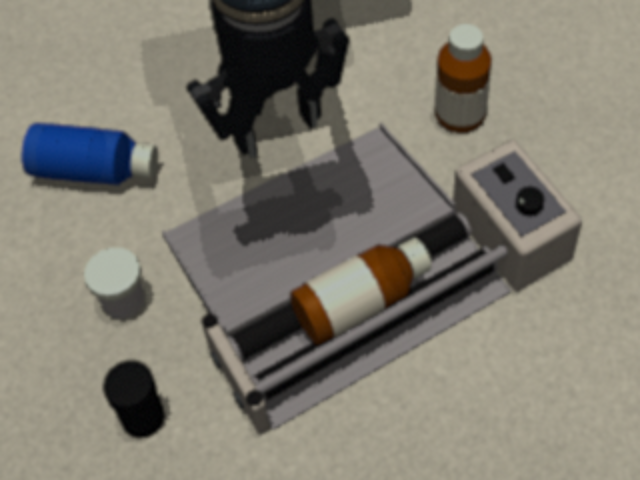

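The crop shows the bottle at about (355,290), lying along both rollers behind the stop bar. The gripper is clear and the bystanders are where they were.

```bash
python3 -c "
from station import job
print(job.sign_off())"
```

```text
the job is handed in; nothing more can be done
None
```

The bottle is seated lengthwise on both rollers, about 2 mm from the middle and in line with them; the gripper was clear, the bystanders looked undisturbed, and the job is handed in after about 17 s of robot time (the judge's verdict was not shown).

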